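Scan the long slim carton at the swap-meet check-in table

ROBOT

A 7-joint arm with a two-finger parallel gripper is mounted at the origin on the work surface. World frame = base frame: x ahead of the robot, y to its left, z up, the work surface at z = 0. Lengths are in m, angles in rad, forces in N, time in s.
With the tool pointing down it reaches from about 0.4 to 0.85 m from the base axis. Payload 10.4 kg.
Tool frame: the origin (TCP) lies at the very end of the fingers, on their centre line; the grasp point (between the pads) lies 19 mm behind it; y points along the fingers, x is the direction in which the jaws open and shut, and the axes are right-handed (so a half turn about y gives the same grasp; the last joint's range is limited). The gripper opens to 87 mm and grips with 3 to 60 N. Pads are 19 mm wide; open, the fingers measure 117 mm over their backs; the gripper's body (75 mm by 190 mm) begins 51 mm behind the grasp point.
Start: joints at [-1.275, 0.332, -0.065, 1.46, 0.022, 1.35, -0.088], TCP at [0.196, 0.594, 0.223] pointing down, gripper open.
Joint ranges: [-2.6, 2.6], [-0.5, 2.12], [-1.47, 1.34], [0.16, 2.42], [-1.27, 4.41], [0.06, 2.06], [-2.6, 2.6]. Speed limits (rad/s): [2.22, 2.22, 2.79, 2.79, 3.14, 3.14, 3.14].

INTERFACE

Orientations are given as a unit quaternion [x, y, z, w].
In Python, from bench import readout, vision, r gives the robot as it stands.
- The arm moves only by the tool arm_command, never from a script. Its argument "targets" is a list that holds one entry, the list of rows, each a list of 6 numbers: the shift along the tool's x, y, z in m, then the turn, a rotation vector about the tool's x, y, z in degrees. A call has 1 to 12 rows; each row shifts and turns the commanded pose from where the row before left it, along the tool's axes as they then stand; what a row does not reach is not made up. A row lasts 1/12 s, in which the tool goes at most 41.7 mm and 7.16 degrees, less where a joint would pass 70% of its speed; a pose out of reach is approached as far as the arm can. A call is refused whole if a number of a shift passes 0.0417 or a number of a turn 7.16, either way. A call with a gripper value outside its range is refused whole. "hand" is the opening, from 0 (shut) to 1 (fully open), set as the call begins (left out, the last holds). The fingers move at their own pace and stop on an object; "grip_force" is the grip in N (left out, the last holds). Time passes only in rows, so rows that do not move let the fingers close. It gives the time, the measured TCP pose, the force and the opening at its end, in the units of the state.
- readout.read_state(): the state, without advancing time (a new reading comes with each control period).
- vision.camera(name): name is "side" or "top"; returns a dict with "pixels" (400x640x3 uint8, blue, green, red), "fovy" (degrees; the focal length in pixels is half the picture's height over the tangent of half this angle, whatever the lens; pixels are square), "cx", "cy" (the principal point, pixels), "D" ([k1, k2, p1, p2, k3] as OpenCV has them; the pictures are not rectified), "R" (3x3) and "t" (3): a world point X has camera coordinates R X + t. Camera axes: x right, y down, z forward; pixel columns grow to the right and rows downward; lengths in m; the calibration is good to about 2 mm. A picture is of the moment at which its call begins. There is no depth.
- r.close_job(): hands the job in, once; it reports no verdict.
The state is a dict: "time": time; "joint_positions": joint angles; "joint_vel": joint speeds; "joint_torque": joint torques, N m; "ee_pos": TCP position; "eef_rot": TCP orientation; "ft_force": force on the tool from outside, world axes, zero at the start; "torque": the same for the moment, N m; "width": finger opening in m.
Only numpy, scipy, OpenCV 4.12 (cv2) and the standard library are available. Lean on these libraries where they do the work, as an engineer would, in place of code of your own. Each camera call takes 0.05 s, during which the arm holds its last target.

TASK

Pick up the cordless stick scanner from its round rubber rest and hold it steady, nose straight down, about 100 mm above the middle of the barcode label on the long slim carton, with the nose's wide side along the label's long side, for two seconds, without touching or shifting the carton. Then gently stand the scanner upright, nose down, back on the middle of its rest and let go.

Things in the scene. Friction and masses are not known exactly. Their poses are not given: they have to be found in the camera images.
- scanner: Stick scanner, 160 mm tall, 0.18 kg, standing on its grey nose (70 x 44 mm, 30 high, then a 52 x 37 neck to 49). Black handle 36 (x) by 30 mm (y), 49 to 160 mm above the window; grip it about 120 mm up, across either sides. No trigger. Origin: centre of the window in the flat underside. z runs up the handle (beam along -z); x: nose's wide side, the scan line. A half turn about z is the same.
- rest: Scanner rest: round black rubber disc, 130 mm across, 6 mm thick, fixed to the table. Origin at the centre of its underside, on the table top; the scanner stands on its upper face, 6 mm higher.
- parcel: The long slim closed cardboard carton, 200 mm (x) by 70 mm (y), 60 mm high, 0.5 kg, loose on the table, with a barcode label on its top. Not meant: the other two labelled cartons, one flat and nearly square (150 x 140 x 40 mm), one cube-like (105 x 105 x 85 mm). Origin: centre of its underside.
- label (a point): Centre of the white barcode label on top of the long slim carton, 61 mm above the table; label 80 mm (x) by 50 mm (y). x is its long side, parallel to the carton's length and across the bars; z points up out of the label.
There are look-alikes about, which are no part of the job. Leave any orange or red look-alike of the scanner alone. Of the things that look like the rest, the larger one is meant.

How it is judged:
By the outcome, as a careful person would: the job done as asked, in the order asked, and still so for the second after the job is handed in, with the robot touching nothing.
It also fails if it takes over 48 s, if anything falls off the work surface, if the arm or the gripper's body presses on something with over 40 N, if the wrist force passes 120 N, or if a joint passes its speed limit or range.

## Working session

There is one attempt and no reset: what is moved stays moved. The work goes in short steps, Python scripts to look and compute and a tool call to move; the robot and the scene stay as the last step left them, time stands still between calls to the robot, and variables do not carry over. Pictures are saved under pics/ and viewed, and the job is handed in when it is done.

Besides the shell and the picture viewer there is one more tool, called after ">>>" as name([rows], argument=value, ...), one row to a line, values as JSON. arm_command: Moves the arm, as the interface text tells. Its arguments: {"type":"object","properties":{"targets":{"type":"array","items":{"type":"array","items":{"type":"array","items":{"type":"number"}}}},"hand":{"type":"number"},"grip_force":{"type":"number"}},"required":["targets"]}

```bash
ls; mkdir -p pics; python3 - <<'E'
from bench import readout, vision, r
import cv2
s=readout.read_state()
for k in s: print(k,s[k])
for n in("top","side"):
    c=vision.camera(n); cv2.imwrite(f"pics/{n}0.png",c["pixels"]); print(n,{k:c[k] for k in c if k!="pixels"})
E
```

```text
pics
time 0.0
joint_positions [-1.27460816  0.33288369 -0.06470775  1.46094819  0.02160193  1.34985492
 -0.08849934]
joint_vel [-1.77211301e-03 -1.59298295e-03  4.81937033e-04  1.02623179e-03
  3.02375071e-05  2.35497576e-03  1.41240245e-03]
joint_torque [-3.02140215e-04 -6.23261905e+01  2.43303424e-02 -3.89904964e+01
 -6.15267735e-02  3.95914412e-02  1.15812172e-04]
ee_pos [0.19576789 0.59315229 0.22174328]
eef_rot [ 0.57332288  0.41392283 -0.41469753 -0.57270823]
ft_force [0.62466002 0.25501687 0.3679635 ]
torque [-0.02323463  0.00384751  0.03221912]
width 0.08716843869715436
top {'fovy': 43.35729226604761, 'cx': 313.76228975585224, 'cy': 195.74892705667673, 'D': array([-0.14676328,  0.        ,  0.        ,  0.        ,  0.        ]), 'R': array([[-0.0431316 , -0.9990688 ,  0.00109765],
       [-0.97399678,  0.04180455, -0.22267164],
       [ 0.2224184 , -0.0106733 , -0.97489289]]), 't': array([0.0986294 , 0.44321696, 1.44639699])}
side {'fovy': 45.800363289114166, 'cx': 312.72068727899153, 'cy': 199.54484000697644, 'D': array([-0.1452187,  0.       ,  0.       ,  0.       ,  0.       ]), 'R': array([[-8.79470558e-01, -4.75953144e-01,  3.76942260e-04],
       [-3.47533887e-01,  6.41634766e-01, -6.83758016e-01],
       [ 3.25194918e-01, -6.01476044e-01, -7.29708732e-01]]), 't': array([0.40970681, 0.12356159, 1.5131664 ])}
```

View pics/top0.png

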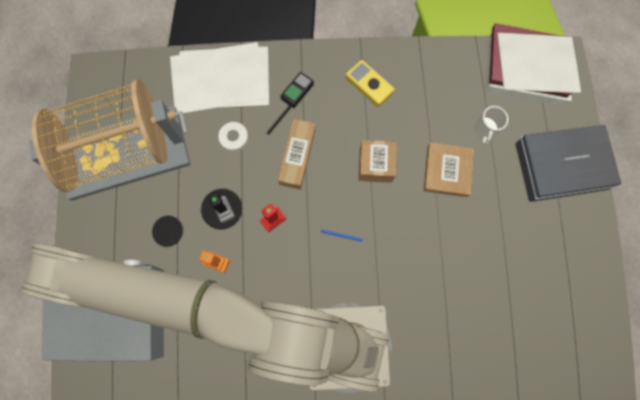

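View pics/side0.png

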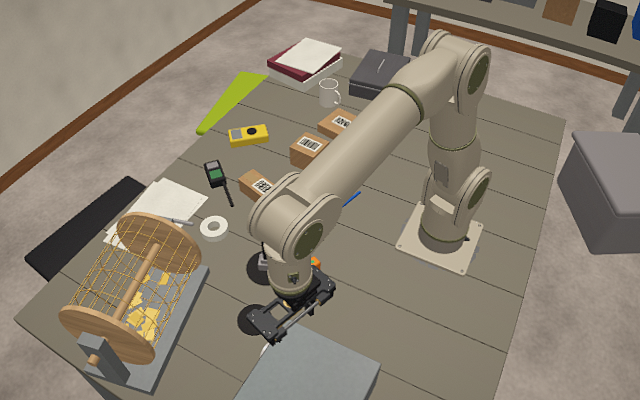

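Top view: the scanner (black handle, grey nose) is at (221,208) on the larger black disc. A smaller disc is at (167,231), the red look-alike at (272,216) and the orange one at (213,261). The long slim carton is at (297,153), with the cube (379,158) and the flat carton (450,168) to its right. In the side view the arm hides the scanner, so I'll measure from the top first and then move the arm.

```bash
cat > h.py <<'E'
import numpy as np, cv2
from bench import readout, vision, r
from scipy.spatial.transform import Rotation as Ro
def cam(n,save=None):
    c=vision.camera(n)
    if save: cv2.imwrite(f"pics/{save}.png",c["pixels"])
    f=200/np.tan(np.radians(c["fovy"])/2)
    c["K"]=np.array([[f,0,c["cx"]],[0,f,c["cy"]],[0,0,1]]); return c
def ray(c,p):
    u=cv2.undistortPoints(np.array(p,float).reshape(-1,1,2),c["K"],c["D"]).reshape(-1,2)
    d=np.c_[u,np.ones(len(u))]@c["R"]; return -c["R"].T@c["t"],d
def onz(c,p,z):
    o,d=ray(c,p); return o+d*((z-o[2])/d[:,2])[:,None]
def proj(c,X):
    return cv2.projectPoints(np.array(X,float).reshape(-1,1,3),cv2.Rodrigues(c["R"])[0],c["t"],c["K"],c["D"])[0].reshape(-1,2)
def tri(c1,p1,c2,p2):
    o1,d1=ray(c1,p1);o2,d2=ray(c2,p2);d1=d1[0]/np.linalg.norm(d1);d2=d2[0]/np.linalg.norm(d2)
    A=np.c_[d1,-d2];s=np.linalg.lstsq(A,o2-o1,rcond=None)[0]
    a,b=o1+s[0]*d1,o2+s[1]*d2;return (a+b)/2,np.linalg.norm(a-b)
def crop(c,x0,y0,x1,y1,k,name):
    cv2.imwrite(f"pics/{name}.png",cv2.resize(c["pixels"][y0:y1,x0:x1],None,fx=k,fy=k,interpolation=cv2.INTER_CUBIC))
def blobs(c,m,lo,box=None):
    n,l,s,ce=cv2.connectedComponentsWithStats(m.astype(np.uint8)); return [(i,s[i],ce[i]) for i in range(1,n) if s[i,4]>lo],l
E
python3 - <<'E'
from h import *
c=cam("top"); crop(c,140,110,340,260,4,"crop0")
np.set_printoptions(precision=4,suppress=True)
print(onz(c,[[221,208],[167,231],[297,153],[272,216],[213,261],[220,200]],0.0))
E
```

```text
[[0.4321 0.3655 0.    ]
 [0.3669 0.5335 0.    ]
 [0.5983 0.1256 0.    ]
 [0.4006 0.209  0.    ]
 [0.2701 0.3908 0.    ]
 [0.4574 0.3685 0.    ]]
```

View pics/crop0.png

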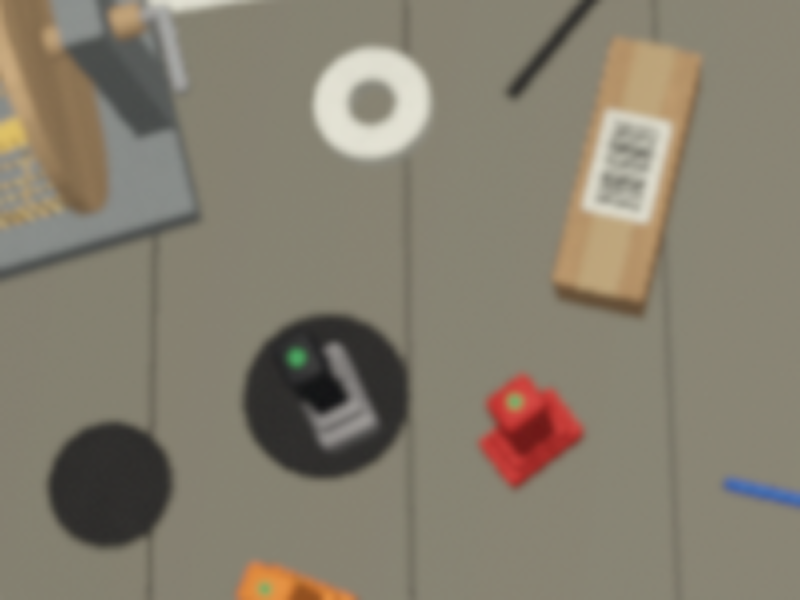

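The crop confirms it. The grey-nosed black scanner is at crop (325,390), with a green LED at (297,357), on the larger disc. The long carton with its label is at (627,167). Next I'll measure these from the top view.

```bash
python3 - <<'E'
from h import *
np.set_printoptions(precision=4,suppress=True)
c=cam("top"); im=c["pixels"].astype(int); hsv=cv2.cvtColor(c["pixels"],cv2.COLOR_BGR2HSV)
g=im.max(2)
# disc
m=np.zeros(g.shape,bool); m[180:240,195:250]=True
sc=im.max(2)-im.min(2)
dark=(g<75)&m
cn=max(cv2.findContours(dark.astype(np.uint8),cv2.RETR_EXTERNAL,cv2.CHAIN_APPROX_NONE)[0],key=cv2.contourArea)
h=cv2.convexHull(cn); P=onz(c,h.reshape(-1,2).astype(float),0.006)
A=np.c_[2*P[:,:2],np.ones(len(P))];s=np.linalg.lstsq(A,(P[:,:2]**2).sum(1),rcond=None)[0]
print("disc",s[:2],np.sqrt(s[2]+s[0]**2+s[1]**2))
gm=(hsv[...,0]>45)&(hsv[...,0]<85)&(hsv[...,1]>70)&m
b,l=blobs(c,gm,3); print("green",[(x[1],x[2]) for x in b],[onz(c,x[2],0.166) for x in b])
gr=(g>95)&m&dark.astype(bool).__invert__(); 
# nose inside disc
hm=np.zeros(g.shape,np.uint8);cv2.fillPoly(hm,[h],1);hm=cv2.erode(hm,np.ones((5,5)))
nm=(g>100)&(hm>0)&~gm
b,l=blobs(c,nm,10)
for i,st,ce in b:
    rr=cv2.minAreaRect(np.argwhere(l==i)[:,::-1].astype(np.float32)); bx=cv2.boxPoints(rr); print("nose",st,bx.ravel(),rr); print(onz(c,bx,0.036))
# labels
m2=np.zeros(g.shape,bool); m2[125:180,275:320]=True
w=(im.min(2)>150)&m2
cn=np.concatenate([k for k in cv2.findContours(w.astype(np.uint8),cv2.RETR_EXTERNAL,cv2.CHAIN_APPROX_NONE)[0] if cv2.contourArea(k)>5])
rr=cv2.minAreaRect(cn);bx=cv2.boxPoints(rr);Q=onz(c,bx,0.061);print("label",rr,Q,Q.mean(0))
for i in range(4):
    d=Q[(i+1)%4]-Q[i];print(np.linalg.norm(d),np.degrees(np.arctan2(d[1],d[0])))
crop(c,195,180,250,240,10,"nose0")
E
```

```text
disc [0.4294 0.364 ] 0.062014167450356705
green [(array([211, 197,   6,   5,  26], dtype=int32), array([213.5, 199. ]))] [array([[0.4232, 0.3565, 0.166 ]])]
nose [218 196  16  26 176] [210.8 201.6 224.  195.  234.2 215.4 221.  222. ] ((222.50003051757812, 208.50001525878906), (22.807889938354492, 14.758047103881836), 63.43495178222656)
[[0.4455 0.39   0.036 ]
 [0.4642 0.3498 0.036 ]
 [0.4003 0.3194 0.036 ]
 [0.3819 0.3592 0.036 ]]
label ((296.35296630859375, 151.0882568359375), (17.705097198486328, 27.163990020751953), 14.03624439239502) [[0.5517 0.1629 0.061 ]
 [0.6344 0.1405 0.061 ]
 [0.6184 0.0889 0.061 ]
 [0.5361 0.1119 0.061 ]] [0.5851 0.1261 0.061 ]
0.08572502866925302 -15.167971469294196
0.054081198280071775 -107.2856187402503
0.08548506095233938 164.34635381497262
0.05334853422213641 72.94646813259682
```

View pics/nose0.png

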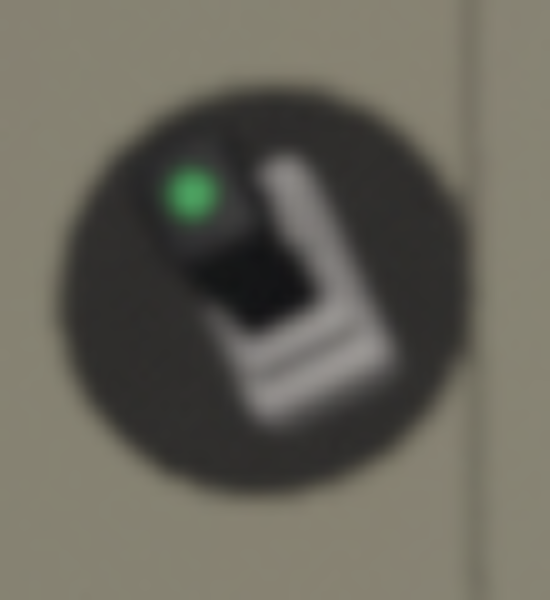

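```bash
cat >> h.py <<'E'
def plan(p,yaw,tilt0=True):
    """delta to world target p with tool down, tool-x yaw (deg mod 180): print total tool-frame shift & tool-frame rotvec(deg)"""
    s=readout.read_state(); R0=Ro.from_quat(s["eef_rot"]).as_matrix()
    best=None
    for y in (yaw,yaw+180):
        a=np.radians(y); X=np.array([np.cos(a),np.sin(a),0]);Y=np.array([0,0,-1.]);Z=np.cross(X,Y)
        T=np.c_[X,Y,Z]; rv=np.degrees(Ro.from_matrix(R0.T@T).as_rotvec())
        if best is None or np.linalg.norm(rv)<np.linalg.norm(best[0]): best=(rv,T)
    print("t",round(s["time"],2),"pos",s["ee_pos"],"toolxyaw",np.degrees(np.arctan2(R0[1,0],R0[0,0])),"down",R0[:,1],"w",round(s["width"],4),"F",s["ft_force"])
    print("shift(start axes)",R0.T@(np.array(p)-s["ee_pos"]),"shift(final axes)",best[1].T@(np.array(p)-s["ee_pos"]),"rot",best[0], "j",s["joint_positions"])
E
python3 - <<'E'
from h import *
np.set_printoptions(precision=4,suppress=True)
for y in (25.5,115.5): plan([.45,.05,.27],y)
E
```

```text
t 0.2 pos [0.1958 0.5933 0.2221] toolxyaw 71.73514879332684 down [-0.0002 -0.0008 -1.    ] w 0.087 F [-0.0283  0.1762  0.6991]
shift(start axes) [-0.4363 -0.0475 -0.4117] shift(final axes) [-0.0045 -0.0479 -0.5998] rot [ 0.0208 46.2351 -0.0438] j [-1.2746  0.3326 -0.0647  1.4606  0.0216  1.3499 -0.0885]
t 0.2 pos [0.1958 0.5933 0.2221] toolxyaw 71.73514879332684 down [-0.0002 -0.0008 -1.    ] w 0.087 F [-0.0283  0.1762  0.6991]
shift(start axes) [-0.4363 -0.0475 -0.4117] shift(final axes) [-0.5998 -0.0479  0.0045] rot [ -0.0162 -43.7648  -0.0456] j [-1.2746  0.3326 -0.0647  1.4606  0.0216  1.3499 -0.0885]
```

>>> arm_command([
  [[0,-0.007,0,0,6.6,0],[0,-0.007,0,0,6.6,0],[0,-0.007,0,0,6.6,0],[0,-0.007,0,0,6.6,0],[0,-0.007,0,0,6.6,0],[0,-0.007,0,0,6.6,0],[0,-0.007,0,0,6.6,0],[0,0,-0.02,0,0,0],[0,0,-0.04,0,0,0],[0,0,-0.04,0,0,0],[0,0,-0.04,0,0,0],[0,0,-0.04,0,0,0]],
], hand=1)

```text
time: 1.2
ee_pos: [0.2739, 0.4293, 0.2713]
eef_rot: [-0.69, -0.156, 0.156, 0.69]
ft_force: [2.2, 0.5, -0.6]
width: 0.0871
```

>>> arm_command([
  [[0,0,-0.04,0,0,0],[0,0,-0.04,0,0,0],[0,0,-0.04,0,0,0],[0,0,-0.04,0,0,0],[0,0,-0.04,0,0,0],[0,0,-0.04,0,0,0],[0,0,-0.04,0,0,0],[0,0,-0.04,0,0,0],[0,0,-0.04,0,0,0],[0,0,-0.02,0,0,0],[0,0,0,0,0,0],[0,0,0,0,0,0]],
])

```text
time: 2.2
ee_pos: [0.4374, 0.0873, 0.2715]
eef_rot: [-0.69, -0.155, 0.155, 0.69]
ft_force: [-0.4, 0.5, -0.7]
width: 0.0872
```

```bash
python3 - <<'E'
from h import *
np.set_printoptions(precision=4,suppress=True)
c=cam("side","side1"); 
P=proj(c,[[.423,.356,.006],[.585,.126,.061],[.423,.356,.166]]); print(P)
plan([.423,.356,.27],25.5)
import pickle; pickle.dump(c,open("side1.pkl","wb"))
crop(c,200,120,400,270,4,"side1c")
E
```

```text
[[269.346  265.6784]
 [263.5367 187.4201]
 [265.4266 232.3967]]
t 2.25 pos [0.4371 0.0885 0.2714] toolxyaw 25.51878596301769 down [-0.0003  0.0004 -1.    ] w 0.0866 F [-0.3933  0.4024 -0.3315]
shift(start axes) [0.1025 0.0016 0.2474] shift(final axes) [0.1025 0.0014 0.2475] rot [-0.026   0.0188 -0.0062] j [-0.8746 -0.1391  0.5256  1.8505  0.0701  1.4121  0.0811]
```

View pics/side1c.png

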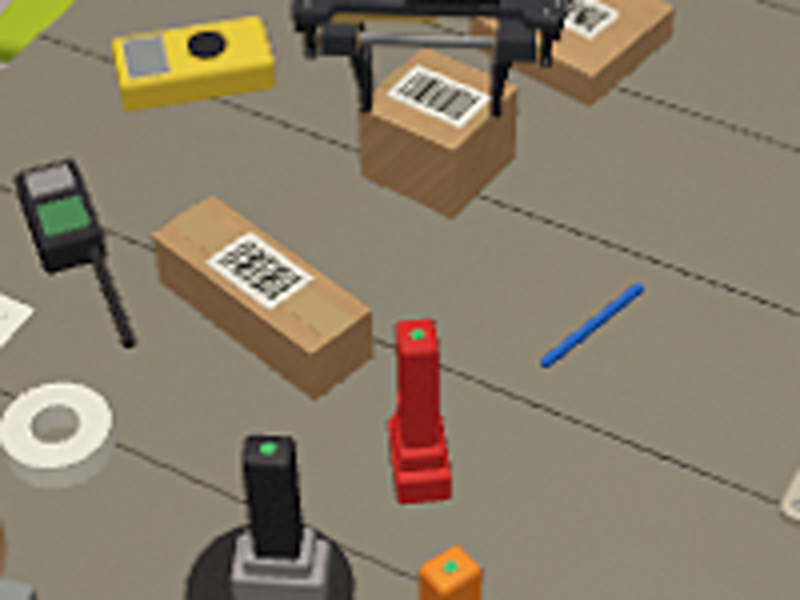

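The side crop shows the scanner upright on the big disc, with its LED at full-image (266,232). The long carton's label is at (265,187) and is clear. The red look-alike at (304,225) is about as tall as the scanner. Now I'll triangulate using both views.

```bash
python3 - <<'E'
from h import *
np.set_printoptions(precision=4,suppress=True)
ct=cam("top"); cs=cam("side")
def green(c,box):
    x0,y0,x1,y1=box; hsv=cv2.cvtColor(c["pixels"],cv2.COLOR_BGR2HSV).astype(int)
    m=(hsv[...,0]>40)&(hsv[...,0]<90)&(hsv[...,1]>60); k=np.zeros(m.shape,bool);k[y0:y1,x0:x1]=True; m&=k
    ys,xs=np.nonzero(m); return np.array([xs.mean(),ys.mean()]),m.sum()
def label(c,box):
    x0,y0,x1,y1=box; im=c["pixels"][y0:y1,x0:x1].astype(int)
    hsv=cv2.cvtColor(c["pixels"],cv2.COLOR_BGR2HSV)[y0:y1,x0:x1]
    w=((hsv[...,1]<75)&(hsv[...,2]>145)).astype(np.uint8)
    w=cv2.morphologyEx(w,cv2.MORPH_CLOSE,np.ones((5,5)))
    cn=max(cv2.findContours(w,cv2.RETR_EXTERNAL,cv2.CHAIN_APPROX_NONE)[0],key=cv2.contourArea)
    h=cv2.convexHull(cn); 
    q=cv2.approxPolyN(h,4).reshape(-1,2)
    M=cv2.moments(h); return np.array([M["m10"]/M["m00"]+x0,M["m01"]/M["m00"]+y0]), q+[x0,y0]
gt,_=green(ct,(205,190,225,205)); gs,_=green(cs,(255,222,275,240)); print("LED",gt,gs,tri(ct,gt,cs,gs))
gt,_=green(ct,(262,200,285,225)); gs,_=green(cs,(297,197,310,208)); print("redLED",gt,gs,tri(ct,gt,cs,gs))
lt,qt=label(ct,(280,125,320,180)); ls,qs=label(cs,(248,175,282,200)); print("label",lt,ls,tri(ct,lt,cs,ls))
for c,q,n in((ct,qt,"t"),(cs,qs,"s")):
    print(q.tolist()); Q=onz(c,q,.061)
    for i in range(4):
        d=Q[(i+1)%4]-Q[i];print(n,Q[i],np.linalg.norm(d),np.degrees(np.arctan2(d[1],d[0])))
# disc
for c,b in((ct,(195,180,250,240)),(cs,(240,240,295,300))):
    x0,y0,x1,y1=b; g=c["pixels"].max(2)[y0:y1,x0:x1]
    d=(g<75).astype(np.uint8); cn=max(cv2.findContours(d,cv2.RETR_EXTERNAL,cv2.CHAIN_APPROX_NONE)[0],key=cv2.contourArea)
    h=cv2.convexHull(cn).reshape(-1,2)+[x0,y0]
    if c is cs: h=h[h[:,1]>258]
    P=onz(c,h,.006); A=np.c_[2*P[:,:2],np.ones(len(P))];s=np.linalg.lstsq(A,(P[:,:2]**2).sum(1),rcond=None)[0]
    print("disc",s[:2],np.sqrt(s[2]+s[0]**2+s[1]**2), "bbox",h.min(0),h.max(0))
# carton top outline in top view
x0,y0,x1,y1=270,110,325,195; hsv=cv2.cvtColor(ct["pixels"],cv2.COLOR_BGR2HSV)[y0:y1,x0:x1]
m=((hsv[...,1]>75)&(hsv[...,2]>110)).astype(np.uint8); m=cv2.morphologyEx(m,cv2.MORPH_CLOSE,np.ones((15,15)))
cn=max(cv2.findContours(m,cv2.RETR_EXTERNAL,cv2.CHAIN_APPROX_NONE)[0],key=cv2.contourArea)
q=cv2.approxPolyN(cv2.convexHull(cn),4).reshape(-1,2)+[x0,y0]; Q=onz(ct,q,.06)
for i in range(4):
    d=Q[(i+1)%4]-Q[i];print("carton",q[i],Q[i],np.linalg.norm(d),np.degrees(np.arctan2(d[1],d[0])))
crop(cs,235,215,300,300,7,"side2c")
E
```

```text
LED [213.6    198.8333] [266.5714 231.5714] (array([0.4212, 0.3549, 0.1702]), np.float64(0.0029903257514949768))
redLED [268. 210.] [303.8333 203.1667] (array([0.3853, 0.2068, 0.1639]), np.float64(0.0026751112686959825))
label [304.1262 147.186 ] [264.4856 187.7128] (array([0.6031, 0.1014, 0.0304]), np.float64(0.0064248838064101515))
[[319, 125], [319, 183], [303, 175], [277, 125]]
t [0.6656 0.054  0.061 ] 0.18314798981879907 177.3809793870529
t [0.4826 0.0624 0.061 ] 0.05360223140328483 60.216181885000275
t [0.5093 0.1089 0.061 ] 0.17790678894519762 24.41277972091359
t [0.6713 0.1824 0.061 ] 0.128545868977993 -92.52784378943329
[[278, 189], [267, 199], [250, 185], [262, 177]]
s [0.5385 0.1093 0.061 ] 0.0568678892817334 82.02496407223195
s [0.5463 0.1656 0.061 ] 0.08944240154290663 -17.90724809570866
s [0.6315 0.1381 0.061 ] 0.053972348266466165 -105.91063417655566
s [0.6167 0.0862 0.061 ] 0.0815405141091569 163.55164596824244
disc [0.4294 0.364 ] 0.061985849824092505 bbox [201 189] [241 228]
disc [0.4264 0.3637] 0.06333457332465647 bbox [247 261] [287 284]
carton [302 185] [0.4789 0.1131 0.06  ] 0.031090332918059564 149.43918495420155
carton [297 194] [0.4522 0.1289 0.06  ] 0.07012373958359075 56.036405432496146
carton [277 182] [0.4913 0.187  0.06  ] 0.10232556588913753 -15.147175334907086
carton [285 150] [0.5901 0.1603 0.06  ] 0.12079130036087392 -156.98270820339621
```

View pics/side2c.png

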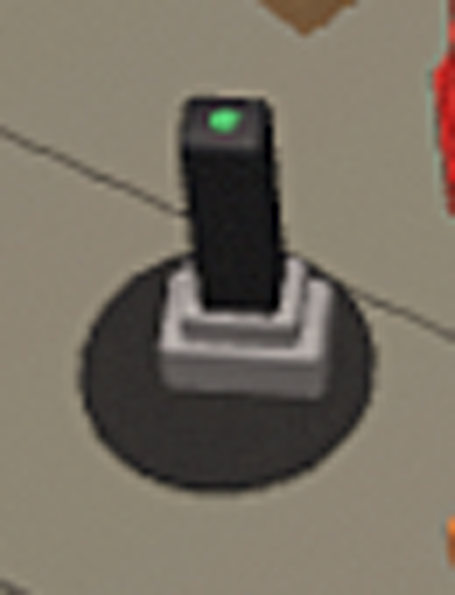

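```bash
python3 - <<'E'
from h import *
np.set_printoptions(precision=4,suppress=True)
ct=cam("top"); cs=cam("side"); im=cv2.imread("pics/top0.png"); hsv=cv2.cvtColor(im,cv2.COLOR_BGR2HSV)
o,d=270,110
print("label tri",tri(ct,[296.35,151.09],cs,[264.4856,187.7128]))
h=hsv[115:192,270:325]; 
m=((h[...,1]>70)&(h[...,2]>110)).astype(np.uint8);
w=((h[...,1]<45)&(h[...,2]>150)).astype(np.uint8); w=cv2.morphologyEx(w,cv2.MORPH_CLOSE,np.ones((5,5)))
for n,mm,z in(("label",w,.061),("carton",cv2.morphologyEx(m|w,cv2.MORPH_CLOSE,np.ones((5,5))),.06)):
    cn=max(cv2.findContours(mm,cv2.RETR_EXTERNAL,cv2.CHAIN_APPROX_NONE)[0],key=cv2.contourArea)
    P=onz(ct,cn.reshape(-1,2)+[270,115.],z)[:,:2].astype(np.float32)*1000
    rr=cv2.minAreaRect(P); print(n,rr)
    q=cv2.boxPoints(rr); e=q[1]-q[0]; e2=q[2]-q[1]; print(np.degrees(np.arctan2(e[1],e[0])),np.linalg.norm(e),np.degrees(np.arctan2(e2[1],e2[0])),np.linalg.norm(e2))
E
```

```text
label tri (array([0.5833, 0.1256, 0.0609]), np.float64(0.003194725884932977))
label ((585.0138549804688, 126.01168823242188), (50.89441680908203, 81.72822570800781), 74.81635284423828)
-15.183638 81.72827 74.81634 50.894413
carton ((579.3333740234375, 125.84939575195312), (75.17063903808594, 212.84190368652344), 74.90799713134766)
-15.092004 212.84189 74.90797 75.170654
```

>>> arm_command([
  [[0.006,0,0.015,0,0,0],[0.016,0,0.038,0,0,0],[0.016,0,0.038,0,0,0],[0.016,0,0.038,0,0,0],[0.016,0,0.038,0,0,0],[0.016,0,0.038,0,0,0],[0.011,0,0.028,0,0,0],[0.005,0,0.014,0,0,0],[0,0.02,0,0,0,0],[0,0.02,0,0,0,0],[0,0,0,0,0,0],[0,0,0,0,0,0]],
])

```text
time: 3.45
ee_pos: [0.4223, 0.3546, 0.2312]
eef_rot: [0.69, 0.156, -0.157, -0.689]
ft_force: [0.9, 0.9, -0.0]
width: 0.0867
```

```bash
python3 - <<'E'
from h import *
np.set_printoptions(precision=4,suppress=True)
plan([.4225,.3555,.107],25.5)
ct=cam("top","top3"); cs=cam("side","side3"); crop(cs,220,150,340,290,4,"side3c");
E
```

```text
t 3.45 pos [0.4223 0.3546 0.2312] toolxyaw 25.540762138723426 down [-0.0013 -0.0015 -1.    ] w 0.0867 F [ 0.9325  0.8954 -0.0224]
shift(start axes) [0.0008 0.1242 0.0009] shift(final axes) [0.0006 0.1242 0.0008] rot [ 0.0469  0.0408 -0.1044] j [-1.0744  0.1635  0.3302  1.6617 -0.0542  1.3274 -0.2893]
```

View pics/side3c.png

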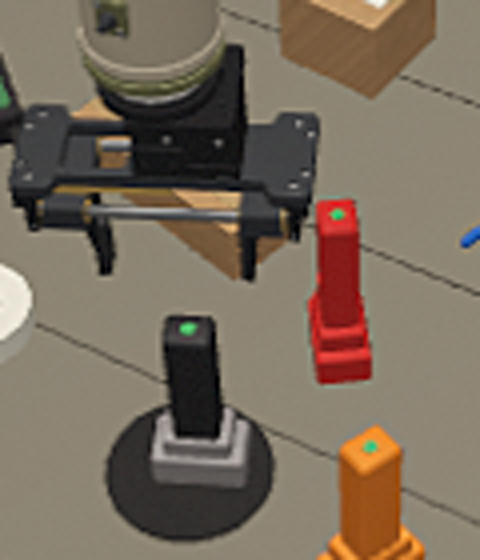

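The gripper is centred over the scanner, whose LED is at crop (188,328). The jaws clear the red one at (338,215) and the orange one at (370,447). Descending now.

>>> arm_command([
  [[0.0006,0.01,0.0008,0,0,0],[0,0.016,0,0,0,0],[0,0.016,0,0,0,0],[0,0.016,0,0,0,0],[0,0.016,0,0,0,0],[0,0.016,0,0,0,0],[0,0.014,0,0,0,0],[0,0.01,0,0,0,0],[0,0.006,0,0,0,0],[0,0.004,0,0,0,0],[0,0,0,0,0,0],[0,0,0,0,0,0]],
])

```text
time: 4.55
ee_pos: [0.4233, 0.3563, 0.1081]
eef_rot: [-0.689, -0.156, 0.156, 0.69]
ft_force: [-0.7, -0.0, 0.2]
width: 0.0868
```

```bash
python3 - <<'E'
from h import *
np.set_printoptions(precision=4,suppress=True)
plan([.4225,.3555,.107],25.5)
cs=cam("side","side4"); crop(cs,220,150,340,290,4,"side4c");
E
```

```text
t 4.55 pos [0.4233 0.3563 0.1081] toolxyaw 25.532235861174104 down [ 0.0006  0.0007 -1.    ] w 0.0868 F [-0.7449 -0.0422  0.2382]
shift(start axes) [-0.0011  0.0011 -0.0004] shift(final axes) [-0.0011  0.0011 -0.0004] rot [-0.0204  0.0322  0.0452] j [-1.0571  0.2717  0.3184  1.808  -0.0957  1.0759 -0.2585]
```

View pics/side4c.png

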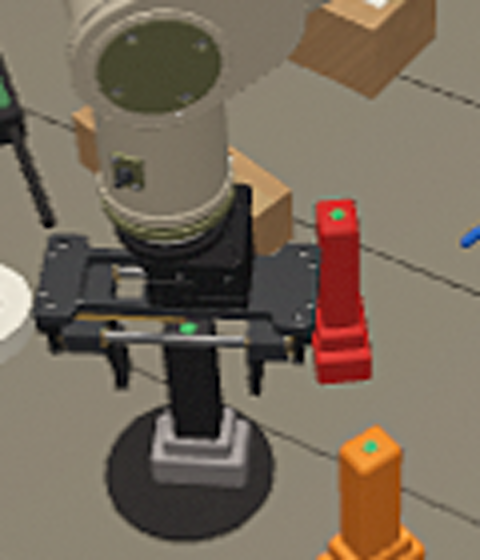

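The handle sits between the fingers and nothing is touched. Closing.

>>> arm_command([
  [[0,0,0,0,0,0],[0,0,0,0,0,0],[0,0,0,0,0,0],[0,0,0,0,0,0],[0,0,0,0,0,0],[0,0,0,0,0,0],[0,0,0,0,0,0],[0,0,0,0,0,0],[0,0,0,0,0,0],[0,0,0,0,0,0]],
], hand=0, grip_force=25)

```text
time: 5.43
ee_pos: [0.4229, 0.3559, 0.1074]
eef_rot: [0.69, 0.156, -0.156, -0.69]
ft_force: [-0.3, -0.5, -1.7]
width: 0.0358
```

```bash
python3 - <<'E'
from h import *
np.set_printoptions(precision=4,suppress=True)
plan([.584,.1257,.27],-15.2)
cs=cam("side","side5"); crop(cs,220,150,340,290,4,"side5c");
E
```

```text
t 5.43 pos [0.4229 0.3559 0.1074] toolxyaw 25.534589617391493 down [-0.0002 -0.0002 -1.    ] w 0.0358 F [-0.3033 -0.4846 -1.7408]
shift(start axes) [ 0.0461 -0.1626 -0.2772] shift(final axes) [ 0.2158 -0.1626 -0.1799] rot [ 0.0107 40.7346 -0.0148] j [-1.0572  0.2722  0.3183  1.8091 -0.0958  1.0756 -0.2585]
```

View pics/side5c.png

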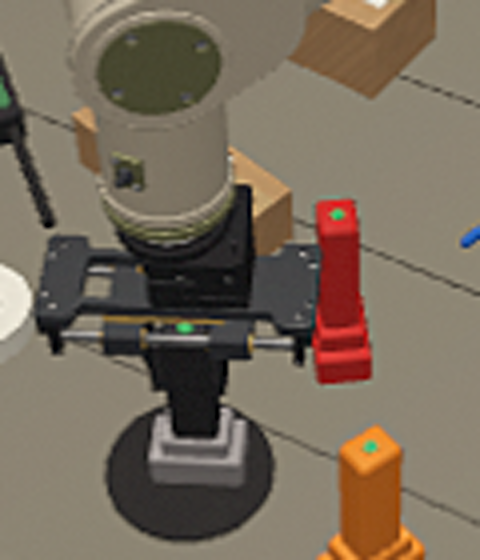

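>>> arm_command([
  [[0,-0.003,0,0,0,0],[0,-0.007,0,0,0,0],[0,-0.012,0,0,0,0],[0,-0.018,0,0,0,0],[0,-0.022,0,0,0,0],[0,-0.025,0,0,0,0],[0,-0.025,0,0,0,0],[0,-0.021,0,0,0,0],[0,-0.015,0,0,0,0],[0,-0.008,0,0,0,0],[0,-0.004,0,0,0,0],[0,0,0,0,0,0]],
])

```text
time: 6.48
ee_pos: [0.4232, 0.3561, 0.2684]
eef_rot: [-0.689, -0.157, 0.156, 0.69]
ft_force: [-0.4, 1.5, -2.5]
width: 0.0358
```

```bash
python3 - <<'E'
from h import *
np.set_printoptions(precision=4,suppress=True)
plan([.584,.1257,.2624],-15.2)
cs=cam("side","side6"); crop(cs,220,130,340,270,4,"side6c");
E
```

```text
t 6.48 pos [0.4232 0.3561 0.2684] toolxyaw 25.532775119130815 down [ 0.0007  0.001  -1.    ] w 0.0358 F [-0.402   1.4959 -2.4958]
shift(start axes) [ 0.0458  0.0058 -0.2772] shift(final axes) [ 0.2156  0.006  -0.1802] rot [-0.053  40.7328  0.0458] j [-1.0785  0.1466  0.3333  1.6023 -0.0488  1.3997 -0.2947]
```

View pics/side6c.png

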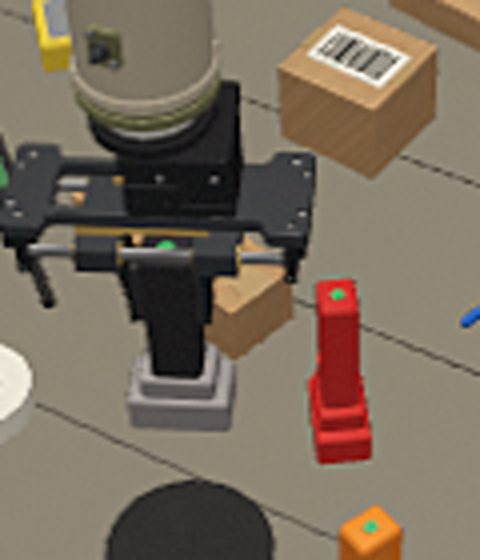

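The scanner is held upright and clear of its rest. Moving to the carton.

>>> arm_command([
  [[0.001,0,-0.007,0,0,0],[0.003,0,-0.017,0,0,0],[0.004,0,-0.027,0,0,0],[0.005,0,-0.033,0,0,0],[0.006,0,-0.034,0,0,0],[0.006,0,-0.034,0,0,0],[0.006,0,-0.034,0,0,0],[0.005,0,-0.033,0,0,0],[0.004,0,-0.027,0,0,0],[0.003,0,-0.018,0,0,0],[0.002,0,-0.009,0,0,0],[0.001,0,-0.004,0,0,0]],
])

```text
time: 7.53
ee_pos: [0.5843, 0.124, 0.2666]
eef_rot: [0.69, 0.155, -0.156, -0.69]
ft_force: [0.4, 0.0, -2.1]
width: 0.0358
```

>>> arm_command([
  [[0,0,0,0,2.5,0],[0,0,0,0,4.5,0],[0,0,0,0,5.5,0],[0,0,0,0,5.8,0],[0,0,0,0,5.8,0],[0,0,0,0,5.5,0],[0,0,0,0,4.8,0],[0,0,0,0,3.5,0],[0,0,0,0,2,0],[0,0,0,0,0.8,0],[0,0,0,0,0,0],[0,0,0,0,0,0]],
])

```text
time: 8.53
ee_pos: [0.5836, 0.1267, 0.2673]
eef_rot: [-0.701, 0.093, -0.092, 0.701]
ft_force: [-0.7, 0.4, -2.6]
width: 0.0361
```

```bash
python3 - <<'E'
from h import *
np.set_printoptions(precision=4,suppress=True)
plan([.584,.1257,.2624],-15.2)
cs=cam("side","side7"); crop(cs,200,80,340,220,5,"side7c"); ct=cam("top","top7"); crop(ct,240,90,360,200,6,"top7c")
# rest
for c,b in((ct,(195,180,250,240)),(cs,(235,235,300,300))):
    x0,y0,x1,y1=b; g=c["pixels"].max(2)[y0:y1,x0:x1]
    d=(g<85).astype(np.uint8); cn=max(cv2.findContours(d,cv2.RETR_EXTERNAL,cv2.CHAIN_APPROX_NONE)[0],key=cv2.contourArea)
    h=cv2.convexHull(cn).reshape(-1,2)+[x0,y0]; e=cv2.fitEllipse(cn+np.array([x0,y0]))
    P=onz(c,h,.006); A=np.c_[2*P[:,:2],np.ones(len(P))];s=np.linalg.lstsq(A,(P[:,:2]**2).sum(1),rcond=None)[0]
    print("disc",s[:2],np.sqrt(s[2]+s[0]**2+s[1]**2),e)
    (print if c is ct else (lambda *a:print(tri(ct,et[0],cs,e[0]))))(e[0]); et=e
E
```

```text
t 8.53 pos [0.5836 0.1267 0.2673] toolxyaw -15.034128989606835 down [-0.0005  0.0002 -1.    ] w 0.0361 F [-0.7465  0.38   -2.6358]
shift(start axes) [ 0.0007  0.0049 -0.0009] shift(final axes) [ 0.0007  0.0049 -0.0009] rot [-0.0045  0.1659 -0.0322] j [-0.7965  0.2768  0.6294  1.4993 -0.1638  1.419  -0.4228]
disc [0.4295 0.3639] 0.06269655194197558 ((221.1909637451172, 208.5670166015625), (38.789615631103516, 40.63302230834961), 59.31349182128906)
(221.1909637451172, 208.5670166015625)
disc [0.4268 0.3628] 0.06405254674994647 ((267.0441589355469, 267.2596740722656), (34.175384521484375, 41.38267517089844), 81.66346740722656)
(array([0.4281, 0.3637, 0.0045]), np.float64(0.002604921799012669))
```

View pics/side7c.png

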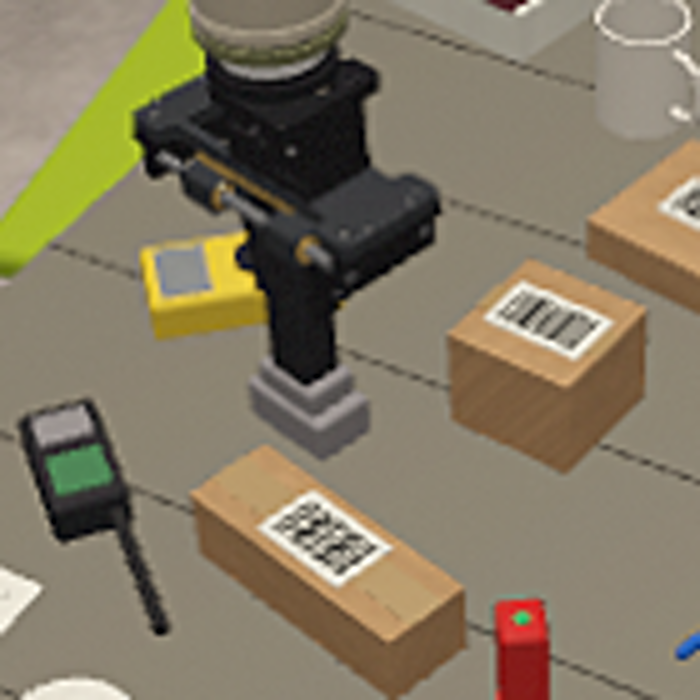

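View pics/top7c.png

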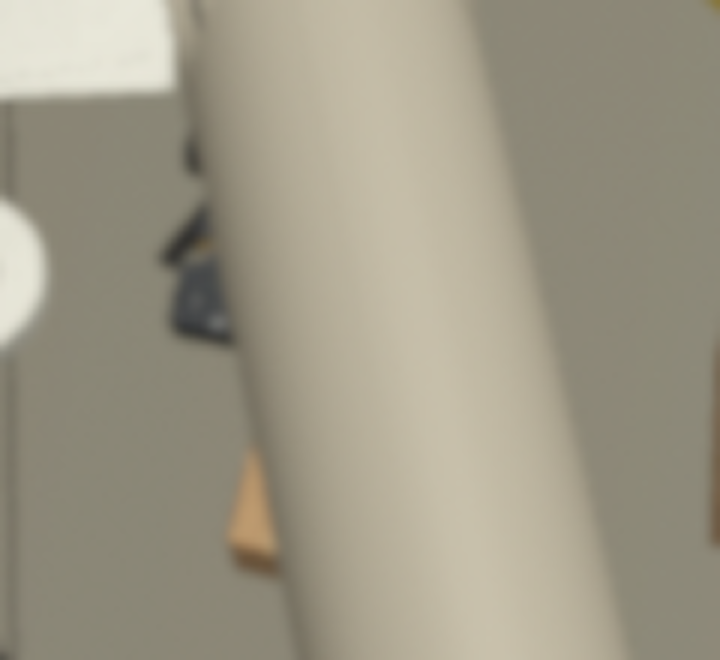

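The side crop shows the scanner's grey nose at (312,410) above the label at (325,535), upright, with its wide side along the carton. I'll check the nose corners against the expected projection.

```bash
python3 - <<'E'
from h import *
np.set_printoptions(precision=2,suppress=True)
cs=cam("side"); s=readout.read_state(); R0=Ro.from_quat(s["eef_rot"]).as_matrix(); p=s["ee_pos"]
def pt(x,z,up): return p+R0@np.array([x,0.1014-up,z])
pts=[pt(x,z,u) for u in(0,.03) for x in(-.035,.035) for z in(-.022,.022)]
q=proj(cs,pts); print(q)
im=cs["pixels"]; hsv=cv2.cvtColor(im,cv2.COLOR_BGR2HSV)
k=cv2.resize(im[140:190,240:290],None,fx=12,fy=12,interpolation=cv2.INTER_CUBIC)
for a in q: cv2.circle(k,tuple(int(v) for v in (a-[240,140]+.5)*12),4,(0,0,255),-1)
cv2.imwrite("pics/nose8.png",k)
E
```

```text
[[273.91 166.16]
 [263.67 173.11]
 [259.18 156.09]
 [248.97 162.75]
 [273.36 159.12]
 [262.95 166.07]
 [258.43 149.08]
 [248.07 155.73]]
```

View pics/nose8.png

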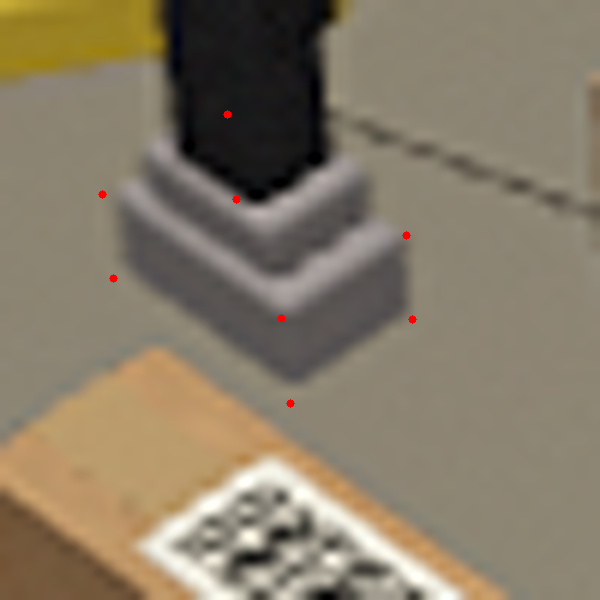

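The predicted corners match the nose to within 1–1.5 px. The offset looks like the same upward bias as both LED heights, which read about 4 mm high from this camera. Next is a small correction, then the hold.

>>> arm_command([
  [[0.0003,0.001,-0.0004,0,0.1,0],[0.0003,0.002,-0.0004,0,0.1,0],[0,0.0015,0,0,0,0],[0,0.0005,0,0,0,0],[0,0,0,0,0,0],[0,0,0,0,0,0],[0,0,0,0,0,0],[0,0,0,0,0,0],[0,0,0,0,0,0],[0,0,0,0,0,0],[0,0,0,0,0,0],[0,0,0,0,0,0]],
])

```text
time: 9.68
ee_pos: [0.5843, 0.125, 0.2626]
eef_rot: [-0.701, 0.095, -0.095, 0.701]
ft_force: [-0.3, -0.3, -2.2]
width: 0.036
```

>>> arm_command([
  [[0,0,0,0,0,0],[0,0,0,0,0,0],[0,0,0,0,0,0],[0,0,0,0,0,0],[0,0,0,0,0,0],[0,0,0,0,0,0],[0,0,0,0,0,0],[0,0,0,0,0,0],[0,0,0,0,0,0],[0,0,0,0,0,0],[0,0,0,0,0,0],[0,0,0,0,0,0]],
])

```text
time: 10.68
ee_pos: [0.5843, 0.125, 0.2625]
eef_rot: [-0.701, 0.095, -0.095, 0.701]
ft_force: [-0.0, 0.8, -0.7]
width: 0.0359
```

>>> arm_command([
  [[0,0,0,0,0,0],[0,0,0,0,0,0],[0,0,0,0,0,0],[0,0,0,0,0,0],[0,0,0,0,0,0],[0,0,0,0,0,0],[0,0,0,0,0,0],[0,0,0,0,0,0],[0,0,0,0,0,0],[0,0,0,0,0,0],[0,0,0,0,0,0],[0,0,0,0,0,0]],
])

```text
time: 11.68
ee_pos: [0.5843, 0.125, 0.2626]
eef_rot: [-0.701, 0.095, -0.095, 0.701]
ft_force: [0.3, 1.2, -1.3]
width: 0.036
```

>>> arm_command([
  [[0,0,0,0,0,0],[0,0,0,0,0,0],[0,0,0,0,0,0],[0,0,0,0,0,0],[0,0,0,0,0,0],[0,0,0,0,0,0],[0,0,0,0,0,0],[0,0,0,0,0,0],[0,0,0,0,0,0],[0,0,0,0,0,0],[0,0,0,0,0,0],[0,0,0,0,0,0]],
])

```text
time: 12.68
ee_pos: [0.5843, 0.125, 0.2625]
eef_rot: [-0.701, 0.095, -0.095, 0.701]
ft_force: [-0.3, -0.1, 0.1]
width: 0.0356
```

```bash
python3 - <<'E'
from h import *
np.set_printoptions(precision=4,suppress=True)
plan([.4285,.3640,.2624],25.5)
plan([.4285,.3640,.2624],-15.2)
E
```

```text
t 12.68 pos [0.5843 0.125  0.2625] toolxyaw -15.365015076473286 down [-0.      0.0001 -1.    ] w 0.0356 F [-0.3335 -0.1335  0.094 ]
shift(start axes) [-0.2135  0.0002  0.1891] shift(final axes) [-0.0377  0.0001  0.2828] rot [ -0.0067 -40.865   -0.0017] j [-0.7944  0.2795  0.6303  1.5067 -0.1656  1.4093 -0.4241]
t 12.68 pos [0.5843 0.125  0.2625] toolxyaw -15.365015076473286 down [-0.      0.0001 -1.    ] w 0.0356 F [-0.3335 -0.1335  0.094 ]
shift(start axes) [-0.2135  0.0002  0.1891] shift(final axes) [-0.213   0.0001  0.1898] rot [-0.0055 -0.165  -0.0039] j [-0.7944  0.2795  0.6303  1.5067 -0.1656  1.4093 -0.4241]
```

It was held for 3 s at (0.584, 0.125), with the window about 100 mm above the label. Now returning to the rest: turn first, then translate.

>>> arm_command([
  [[0,-0.002,0,0,-2.5,0],[0,-0.002,0,0,-4.5,0],[0,-0.002,0,0,-5.5,0],[0,-0.002,0,0,-5.8,0],[0,-0.002,0,0,-5.8,0],[0,0,0,0,-5.5,0],[0,0,0,0,-4.9,0],[0,0,0,0,-3.6,0],[0,0,0,0,-2,0],[0,0,0,0,-0.8,0],[0,0,0,0,0,0]],
])

```text
time: 13.6
ee_pos: [0.5843, 0.1249, 0.2725]
eef_rot: [-0.69, -0.156, 0.156, 0.69]
ft_force: [0.3, 0.2, -2.7]
width: 0.036
```

>>> arm_command([
  [[-0.001,0,0.007,0,0,0],[-0.002,0,0.017,0,0,0],[-0.004,0,0.027,0,0,0],[-0.004,0,0.033,0,0,0],[-0.005,0,0.035,0,0,0],[-0.005,0,0.035,0,0,0],[-0.005,0,0.035,0,0,0],[-0.004,0,0.034,0,0,0],[-0.004,0,0.028,0,0,0],[-0.002,0,0.018,0,0,0],[-0.001,0,0.009,0,0,0],[-0.001,0,0.004,0,0,0]],
])

```text
time: 14.6
ee_pos: [0.4273, 0.3645, 0.2724]
eef_rot: [-0.689, -0.157, 0.157, 0.69]
ft_force: [0.5, 0.0, -2.2]
width: 0.0357
```

>>> arm_command([
  [[0,0,0,0,0,0],[0,0,0,0,0,0],[0,0,0,0,0,0]],
])

```text
time: 14.85
ee_pos: [0.4296, 0.3616, 0.2727]
eef_rot: [0.69, 0.155, -0.155, -0.69]
ft_force: [0.1, -0.2, -1.2]
width: 0.0355
```

```bash
python3 - <<'E'
from h import *
np.set_printoptions(precision=4,suppress=True)
plan([.4285,.3637,.1074],25.5)
cs=cam("side","side9"); crop(cs,220,130,340,270,4,"side9c"); ct=cam("top","top9")
E
```

```text
t 14.85 pos [0.4296 0.3616 0.2727] toolxyaw 25.38195167448656 down [ 0.0004 -0.0002 -1.    ] w 0.0355 F [ 0.1157 -0.1793 -1.23  ]
shift(start axes) [-0.0001  0.1653  0.0024] shift(final axes) [-0.0001  0.1653  0.0023] rot [ 0.0202 -0.1181  0.0179] j [-1.0836  0.1659  0.3454  1.5734 -0.0562  1.412  -0.2907]
```

View pics/side9c.png

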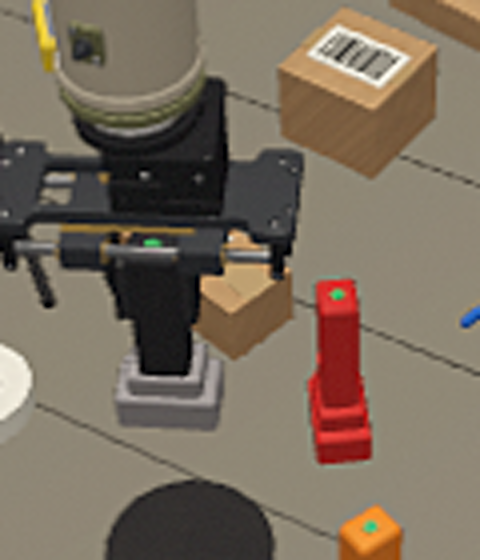

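Still held upright. Lowering to about 8 mm above the rest.

>>> arm_command([
  [[0,0.004,0.0012,0,-0.1,0],[0,0.01,0.0012,0,0,0],[0,0.018,0,0,0,0],[0,0.022,0,0,0,0],[0,0.024,0,0,0,0],[0,0.024,0,0,0,0],[0,0.022,0,0,0,0],[0,0.016,0,0,0,0],[0,0.01,0,0,0,0],[0,0.005,0,0,0,0],[0,0.002,0,0,0,0],[0,0,0,0,0,0]],
])

```text
time: 15.95
ee_pos: [0.4276, 0.3654, 0.1157]
eef_rot: [-0.689, -0.157, 0.157, 0.69]
ft_force: [0.4, -0.4, -1.5]
width: 0.0363
```

```bash
python3 - <<'E'
from h import *
np.set_printoptions(precision=4,suppress=True)
plan([.4285,.3637,.1074],25.5)
cs=cam("side","side10"); crop(cs,220,150,340,290,4,"side10c"); ct=cam("top","top10"); crop(ct,190,170,260,250,7,"top10c")
E
```

```text
t 15.95 pos [0.4276 0.3654 0.1157] toolxyaw 25.631827169405202 down [ 0.0003  0.0003 -1.    ] w 0.0363 F [ 0.4326 -0.4197 -1.4634]
shift(start axes) [ 0.0001  0.0083 -0.0019] shift(final axes) [ 0.0001  0.0083 -0.0019] rot [-0.0068  0.1318  0.0204] j [-1.0678  0.2835  0.3271  1.777  -0.1012  1.097  -0.2593]
```

View pics/side10c.png

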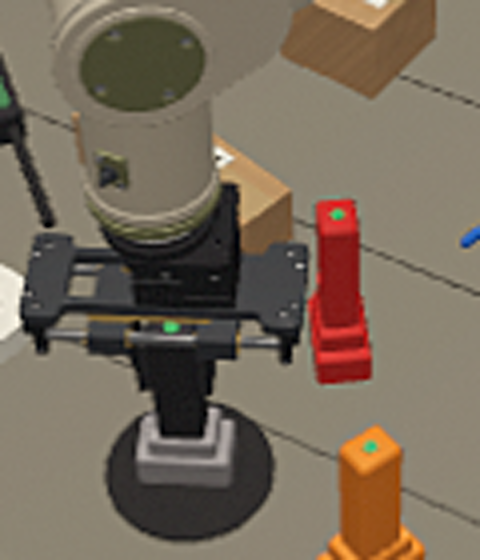

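>>> arm_command([
  [[0,0.001,-0.0006,0,0,0],[0,0.001,-0.0006,0,0,0],[0,0.001,0,0,0,0],[0,0.001,0,0,0,0],[0,0.001,0,0,0,0],[0,0.001,0,0,0,0],[0,0.0005,0,0,0,0],[0,0.0005,0,0,0,0],[0,0,0,0,0,0],[0,0,0,0,0,0]],
])

```text
time: 16.88
ee_pos: [0.4279, 0.3642, 0.1086]
eef_rot: [-0.689, -0.157, 0.157, 0.69]
ft_force: [-0.5, -0.2, -2.2]
width: 0.0355
```

```bash
python3 - <<'E'
from h import *
np.set_printoptions(precision=4,suppress=True)
for i in range(3):
    cs=cam("side"); plan([.4285,.3637,.1074],25.5)
E
```

```text
t 16.93 pos [0.428  0.3642 0.1086] toolxyaw 25.635690887835526 down [-0.      0.0001 -1.    ] w 0.0359 F [ 0.23   -0.4715 -1.5291]
shift(start axes) [ 0.0003  0.0012 -0.0007] shift(final axes) [ 0.0003  0.0012 -0.0007] rot [-0.0038  0.1357  0.0014] j [-1.0651  0.2907  0.3265  1.7848 -0.1043  1.0829 -0.2549]
t 16.98 pos [0.428  0.3642 0.1086] toolxyaw 25.634229950063887 down [ 0.0001  0.0002 -1.    ] w 0.0359 F [-1.2688 -0.2882 -1.3632]
shift(start axes) [ 0.0002  0.0012 -0.0007] shift(final axes) [ 0.0002  0.0012 -0.0007] rot [-0.0065  0.1342  0.0081] j [-1.0651  0.2906  0.3265  1.7848 -0.1043  1.0829 -0.2549]
t 17.03 pos [0.428  0.3642 0.1086] toolxyaw 25.63472237105678 down [ 0.0001  0.0002 -1.    ] w 0.0362 F [ 0.0381 -0.4468 -2.0394]
shift(start axes) [ 0.0002  0.0012 -0.0007] shift(final axes) [ 0.0002  0.0012 -0.0007] rot [-0.0069  0.1347  0.0092] j [-1.0651  0.2906  0.3266  1.7848 -0.1043  1.0828 -0.2549]
```

Still hanging free (Fz about -1.7 N), with roughly 1 mm to go.

>>> arm_command([
  [[0,0.0005,0,0,0,0],[0,0.0005,0,0,0,0],[0,0,0,0,0,0],[0,0,0,0,0,0],[0,0,0,0,0,0],[0,0,0,0,0,0]],
])

```text
time: 17.53
ee_pos: [0.428, 0.3642, 0.1076]
eef_rot: [-0.689, -0.157, 0.157, 0.69]
ft_force: [0.0, -0.1, -1.2]
width: 0.0359
```

```bash
python3 - <<'E'
from h import *
np.set_printoptions(precision=4,suppress=True)
for i in range(3):
    cs=cam("side"); s=readout.read_state(); print(s["ee_pos"],s["ft_force"])
E
```

```text
[0.428  0.3642 0.1076] [ 0.4341  0.1849 -1.6994]
[0.428  0.3642 0.1076] [ 0.2542 -0.7333 -3.4006]
[0.4279 0.3642 0.1076] [ 0.1948 -0.2615 -1.8108]
```

>>> arm_command([
  [[0,0.0003,0,0,0,0],[0,0.0003,0,0,0,0],[0,0,0,0,0,0],[0,0,0,0,0,0],[0,0,0,0,0,0]],
])

```text
time: 18.1
ee_pos: [0.428, 0.3642, 0.1072]
eef_rot: [-0.689, -0.157, 0.157, 0.69]
ft_force: [-0.6, -1.2, 2.2]
width: 0.0359
```

```bash
python3 - <<'E'
from h import *
np.set_printoptions(precision=4,suppress=True)
for i in range(3):
    cs=cam("side"); s=readout.read_state(); print(s["ee_pos"],s["ft_force"])
E
```

```text
[0.428  0.3642 0.1072] [-2.0237 -1.1792  3.1494]
[0.428  0.3643 0.1072] [-1.5877  0.046   3.6738]
[0.428  0.3643 0.1072] [-1.5411 -0.9823  3.2959]
```

It touched down gently: Fz went from about -2 to +3 N. Releasing.

>>> arm_command([
  [[0,0,0,0,0,0],[0,0,0,0,0,0],[0,0,0,0,0,0],[0,0,0,0,0,0],[0,0,0,0,0,0],[0,0,0,0,0,0],[0,0,0,0,0,0],[0,0,0,0,0,0],[0,0,0,0,0,0],[0,0,0,0,0,0]],
], hand=1)

```text
time: 19.08
ee_pos: [0.4279, 0.3642, 0.1069]
eef_rot: [-0.689, -0.157, 0.157, 0.69]
ft_force: [0.7, -1.2, -0.5]
width: 0.0863
```

```bash
python3 - <<'E'
from h import *
np.set_printoptions(precision=4,suppress=True)
plan([.4285,.3637,.27],25.5)
cs=cam("side","side11"); crop(cs,220,150,340,290,4,"side11c")
E
```

```text
t 19.08 pos [0.4279 0.3642 0.1069] toolxyaw 25.637350381210446 down [ 0.      0.0001 -1.    ] w 0.0863 F [ 0.7249 -1.2402 -0.5058]
shift(start axes) [ 0.0003 -0.1631 -0.0007] shift(final axes) [ 0.0003 -0.1631 -0.0007] rot [-0.0023  0.1374  0.0028] j [-1.0648  0.2925  0.3263  1.7864 -0.105   1.0796 -0.2544]
```

View pics/side11c.png

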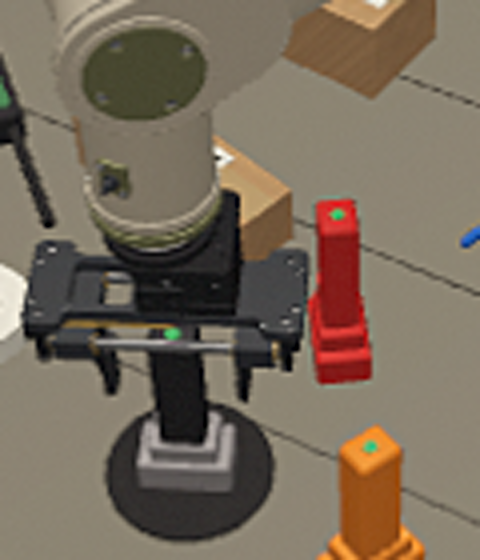

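Released: the scanner stands and the jaws are open. Going up, then aside for the final check.

>>> arm_command([
  [[0,-0.004,0,0,0,0],[0,-0.01,0,0,0,0],[0,-0.016,0,0,0,0],[0,-0.022,0,0,0,0],[0,-0.025,0,0,0,0],[0,-0.025,0,0,0,0],[0,-0.025,0,0,0,0],[0,-0.022,0,0,0,0],[0,-0.015,0,0,0,0],[0,-0.008,0,0,0,0],[0,0,0,0,0,0]],
])

```text
time: 20.05
ee_pos: [0.4286, 0.3646, 0.2813]
eef_rot: [-0.689, -0.158, 0.156, 0.69]
ft_force: [0.3, -0.2, -1.6]
width: 0.0869
```

>>> arm_command([
  [[-0.005,0,-0.01,0,0,0],[-0.01,0,-0.025,0,0,0],[-0.014,0,-0.035,0,0,0],[-0.014,0,-0.035,0,0,0],[-0.014,0,-0.035,0,0,0],[-0.014,0,-0.035,0,0,0],[-0.012,0,-0.035,0,0,0],[-0.01,0,-0.025,0,0,0],[-0.006,0,-0.015,0,0,0],[0,0,0,0,0,0],[0,0,0,0,0,0],[0,0,0,0,0,0]],
])

```text
time: 21.05
ee_pos: [0.4462, 0.0965, 0.2782]
eef_rot: [-0.689, -0.157, 0.158, 0.689]
ft_force: [-0.2, 0.3, -0.4]
width: 0.0867
```

```bash
python3 - <<'E'
from h import *
np.set_printoptions(precision=4,suppress=True)
plan([.4285,.3637,.27],25.5)
cs=cam("side","side12"); crop(cs,200,120,340,290,4,"side12c");ct=cam("top","top12"); crop(ct,180,110,330,250,5,"top12c")
def green(c,box):
    x0,y0,x1,y1=box; hsv=cv2.cvtColor(c["pixels"],cv2.COLOR_BGR2HSV).astype(int)
    m=(hsv[...,0]>40)&(hsv[...,0]<90)&(hsv[...,1]>60); k=np.zeros(m.shape,bool);k[y0:y1,x0:x1]=True; m&=k
    ys,xs=np.nonzero(m); return np.array([xs.mean(),ys.mean()])
gt=green(ct,(200,185,228,210)); gs=green(cs,(255,222,275,245)); print("LED",gt,gs,tri(ct,gt,cs,gs),onz(ct,gt,.166))
E
```

```text
t 21.05 pos [0.4462 0.0965 0.2782] toolxyaw 25.68671405398362 down [-0.0012 -0.0002 -1.    ] w 0.0867 F [-0.1701  0.2588 -0.4259]
shift(start axes) [0.0999 0.0081 0.2485] shift(final axes) [0.0991 0.0082 0.2488] rot [-0.0184  0.1867 -0.0668] j [-0.8793 -0.1112  0.5294  1.816   0.0565  1.4231  0.0874]
LED [210.5    196.6667] [262.6923 233.    ] (array([0.4282, 0.3638, 0.1693]), np.float64(0.0024744654392936933)) [[0.4302 0.3649 0.166 ]]
```

View pics/side12c.png

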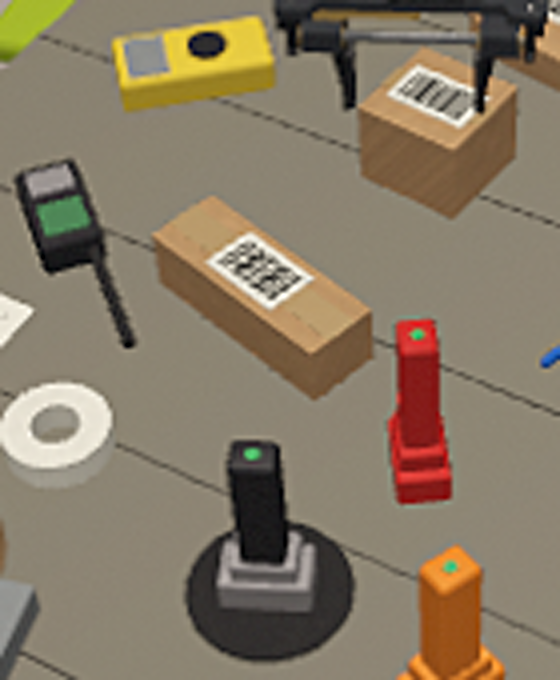

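View pics/top12c.png

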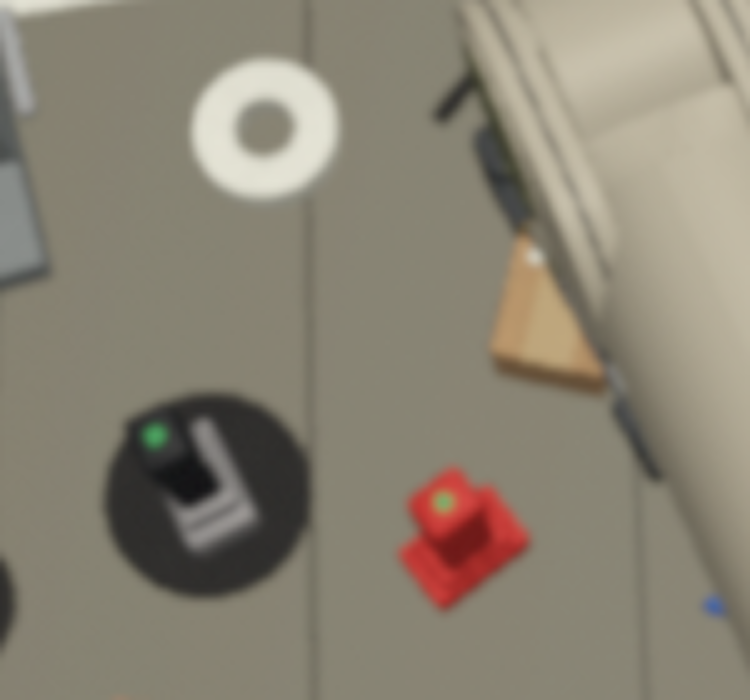

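The scanner stands upright at (0.428, 0.364), which matches the rest's centre. In the side view the carton has the same outline as before the job. Handing in.

```bash
python3 -c "
from bench import r
print(r.close_job())"
```

```text
the job is handed in; nothing more can be done
None
```

I picked up the black scanner and held it nose down over the long slim carton's label for 3 s. I then stood it back on the larger rest, released it and handed the job in at about 21 s.

- **Hold:** the tool was over (0.584, 0.125), within about 1 mm of the measured label centre, and turned to -15.4° against the label's -15.2°. By the grasp geometry, the window was about 100 mm above the label.
- **Placing:** it touched down at about 3 N. Afterwards the scanner's green LED, which sits on top of the handle, triangulated to (0.428, 0.364). The rest's centre measured (0.428, 0.364).
- **Surroundings:** the carton and the look-alikes look unmoved in the last side view, and the arm is clear of everything.
- **Disagreement:** the two-view heights of the scanner and its look-alike read about 4 mm too high. The scanner's nose also appeared about 1–1.5 px higher in the side view than predicted. I put this down to calibration bias, so the true hold height could be a few mm off 100 mm.

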